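# Load a thin glass jar into the analyser drawer

### The job

Pull the analyser's loading drawer all the way out to its stop, then take the tall slim glass jar from the white foam rack and stand it upright in the middle of the round lift table inside the drawer; let go and leave the drawer out. The glass is thin: grip it lightly, keep it upright, feel for the lift table (it may be at any height) and set the jar down softly, without dropping, knocking or pressing it hard. Leave the other glassware where it stands.

Things in the scene. Friction and masses are not known exactly. Their poses are not given: they have to be found in the camera images.
- analyser: white bench instrument, fixed, 250 deep x 220 wide x 150 mm high, with a 55 mm higher grey control head on its rear third (from 167 mm behind the front). Origin: on the bench, under the middle of the front face; its -x axis points out of the front, the way the drawer comes out, z up.
- drawer (a joint): how far the drawer is pulled out, in m: 0 closed, 0.135 at its stop. Slides along the analyser's -x, a few newtons of friction. Its front is 196 mm wide and 11 mm thick, top edge 138 mm above the bench. Inside it is 182 mm wide (along y), from 11 to 181 mm behind the front's outer face; the side rims are 105 mm above the bench.
- drawer_handle (a point): middle of the drawer's steel bar handle, 120 mm above the bench: bar 12 mm thick and 120 mm long along the analyser's y, 45 mm in front of the drawer front (thin posts 50 mm either side of the middle join it to the front). Moves with the drawer; axes as the analyser's.
- lift_axis (a point): point on the drawer's inner floor (25 mm above the bench) on the axis of the lift table, 68 mm behind the front's outer face. Moves with the drawer. The lift table is a black disc of 68 mm diameter centred on this vertical axis; its top is somewhere from 32 to 82 mm above the bench, not measured. It is springy: yields 1 mm per 1.5 N, 7 mm at most.
- jar: tall slim jar of thin clear glass with blue cap: straight cylinder, 44 mm diameter up to 83 mm, then cap of 40 mm diameter up to 95 mm; 110 to 220 g. Origin: centre of its underside, z up. In one of the rack's wells. Breaks if the two fingers together squeeze with more than 70 N (35 N each), or if pressed or knocked against the analyser or its drawer with more than 10 N.
- rack: white foam rack, fixed, 110 x 320 x 30 mm high, with three round wells 62 mm wide and 8 mm deep in a row along its y at -105, 0 and +105 mm. Origin: centre of its underside.
- squat_jar: bystander: wide low glass jar with blue cap, 54 mm diameter, 50 mm high, in a rack well. Origin: centre of its underside.
- flask: bystander: small conical glass flask, 56 mm wide at the foot, 28 mm blue cap, 75 mm high, in a rack well. Origin: centre of its underside.
- beaker: bystander: clear beaker, 68 mm wide, 80 mm high, standing on the bench behind the rack. Origin: centre of its underside.
Mind the look-alikes: they are no part of the job. Leave any yellow look-alike of the jar alone.

How it is judged:
On the way:
1. the drawer is pulled out to its stop (value of joint drawer above 0.131 m), for 0.2 s.
At the end, for the whole second after the job is handed in: The drawer is out at its stop (within 8 mm) and the jar stands still and upright (within 0.06 rad) on the lift table, released, its axis within 11 mm of the table's axis (value of joint drawer above 0.127 m and horizontal distance between jar and lift_axis below 0.011 m and contact force between jar and analyser above 0.5 N and z of jar in the frame of analyser above 0.027 m and angle between jar's own z axis and vertical below 0.06 rad and linear speed of jar below 0.01 m/s); the robot touches nothing.
It fails at once if the jar is squeezed with more than 70 N (both fingers together) (contact force between the fingers and jar above 70 N).
It fails at once if the jar is pressed or knocked against the analyser, its drawer or the lift table with more than 10 N (contact force between jar and analyser above 10 N).
It fails at once if the jar is dropped or knocked: it moves faster than 0.25 m/s while not held (contact force between the fingers and jar below 0.01 N and linear speed of jar above 0.25 m/s).
It fails at once if the jar is tipped by more than 0.5 rad (angle between jar's own z axis and vertical above 0.5 rad).
It fails at once if another piece of glassware is moved by more than 25 mm or tipped (distance of any of squat_jar, flask, beaker from where it was at the start of the episode above 0.025 m or angle between any of squat_jar, flask, beaker's own z axis and vertical above 0.5 rad).
It also fails if it takes over 58 s, if anything falls off the work surface, if the arm or the gripper's body presses on something with over 40 N, if the wrist force passes 120 N, or if a joint passes its speed limit or range.

### The arm

A 7-joint arm with a two-finger parallel gripper is mounted at the origin on the work surface. World frame = base frame: x ahead of the robot, y to its left, z up, the work surface at z = 0. Lengths are in m, angles in rad, forces in N, time in s.
With the tool pointing down it reaches from about 0.35 to 0.9 m from the base axis. Payload 7.2 kg.
Tool frame: the origin (TCP) lies between the finger pads; the fingertips stand 22 mm ahead of it and the grasp point (between the pads) lies 3 mm ahead of it; z points along the fingers, y is the line along which they close (so a half turn about z gives the same grasp; the last joint's range is limited). The gripper opens to 85 mm and grips with 20 to 120 N. Pads are 22 mm wide; open, the fingers measure 114 mm over their backs; the gripper's body (76 mm by 85 mm) begins 54 mm behind the grasp point. The pads swing forward as they close: fully open they stand 13 mm farther back than shut.
Start: joints at [1.082, 0.411, -0.013, 1.596, 0.006, 1.134, -0.082], TCP at [0.255, -0.57, 0.253] pointing down, gripper open.
Joint ranges: [-2.95, 2.95], [-0.29, 1.99], [-1.47, 1.44], [0.14, 2.54], [-1.03, 4.17], [0.13, 1.85], [-2.86, 2.86]. Speed limits (rad/s): [2.39, 2.39, 3.01, 3.01, 3.14, 3.14, 3.14].

### API

Orientations are given as a unit quaternion [x, y, z, w].
In Python, from cell import telemetry, optics, job gives the robot as it stands.
- The arm moves only by the tool apply_moves, never from a script. Its argument "plan" is a list of rows, each a list of 7 numbers: the opening, from 0 (shut) to 1 (fully open), then the shift along the tool's x, y, z in units of 50 mm (1.0 is 50 mm), then the turn, a rotation vector about the tool's x, y, z in units of 30 degrees (1.0 is 30 degrees). A call has 1 to 20 rows; each row shifts and turns the commanded pose from where the row before left it, along the tool's axes as they then stand; what a row does not reach is not made up. A row lasts 1/8 s, in which the tool goes at most 62.5 mm and 10.7 degrees, less where a joint would pass 70% of its speed; a pose out of reach is approached as far as the arm can. A call with a number of a shift or a turn outside -1 to 1 is refused whole. A call with a gripper value outside its range is refused whole. The fingers move at their own pace and stop on an object; "force" is the grip in N (left out, the last holds). Time passes only in rows, so rows that do not move let the fingers close. It gives the time, the measured TCP pose, the force, the opening and the grip force at its end, in the units of the state.
- telemetry.get_state(): the state, without advancing time (a new reading comes with each control period).
- optics.snapshot(name): name is "scene" or "top" or "wrist"; returns a dict with "frame" (480x640x3 uint8, blue, green, red), "range_z" (480x640 float32, m along the optical axis (not along the pixel's ray), 0 where there is no reading), "vfov" (degrees; the focal length in pixels is half the picture's height over the tangent of half this angle, whatever the lens; pixels are square), "cx", "cy" (the principal point, pixels), "rvec" (rotation vector, rad) and "tvec" (3), from world to camera coordinates, as OpenCV has them. Camera axes: x right, y down, z forward; pixel columns grow to the right and rows downward; lengths in m; the calibration is good to about 2 mm. The wrist camera is an equidistant fisheye: a pixel r from the principal point sees the ray r / f radians off the axis. A picture is of the moment at which its call begins.
- job.hand_in(): hands the job in; it is judged then, once.
The state is a dict: "clock": time; "q": joint angles; "qd": joint speeds; "joint_efforts": joint torques, N m; "eef_pos": TCP position; "ee_rot": TCP orientation; "ft_force": force on the tool from outside, world axes, zero at the start; "wrist_torque": the same for the moment, N m; "width": finger opening in m; "grasp_force": force on a finger pad.
Only numpy, scipy, OpenCV 4.12 (cv2) and the standard library are available. Lean on these libraries where they do the work, as an engineer would, in place of code of your own. Each camera call takes 0.05 s, during which the arm holds its last target. There are 200 camera calls.

## Working session

There is one attempt and no reset: what is moved stays moved. The work goes in short steps, Python scripts to look and compute and a tool call to move; the robot and the scene stay as the last step left them, time stands still between calls to the robot, and variables do not carry over. Pictures are saved under pics/ and viewed, at most 10 in all, crops included, and the job is handed in when it is done.

Besides the shell and the picture viewer there is one more tool, called after "Call:" in YAML: its name, and indented under it one key for each argument. apply_moves: Moves the arm, as the interface text tells. Shifts and turns lie within -1 to 1; 1 stands for 50 mm of shift or 30 degrees of turn. Its arguments: {"type":"object","properties":{"plan":{"type":"array"},"force":{"type":"number"}},"required":["plan"]}

```bash
mkdir -p pics; cat > h.py <<'E'
import numpy as np,cv2
from cell import telemetry,optics,job
def snap(n):
    s=optics.snapshot(n); return s
def cam(s):
    R=cv2.Rodrigues(np.array(s['rvec'],float))[0]; t=np.array(s['tvec'],float).ravel()
    f=240/np.tan(np.radians(s['vfov'])/2); return R,t,f
def cloud(s):
    R,t,f=cam(s); v,u=np.mgrid[:480,:640]; z=s['range_z']
    P=np.stack([(u-s['cx'])/f*z,(v-s['cy'])/f*z,z],-1)
    return (P-t)@R   # world
def ray_plane(s,u,v,h):
    R,t,f=cam(s); d=R.T@np.array([(u-s['cx'])/f,(v-s['cy'])/f,1]); c=-R.T@t
    return c+d*(h-c[2])/d[2]
E
python3 - <<'E'
from h import *
import pickle
for n in('scene','top'):
    s=snap(n); cv2.imwrite(f'pics/{n}0.png',s['frame']); pickle.dump(s,open(n+'0.pkl','wb'))
    R,t,f=cam(s); print(n,s['vfov'],-R.T@t,R[2],s['cx'],s['cy'])
st=telemetry.get_state(); print({k:np.round(v,3) for k,v in st.items()})
E
```

```text
scene 55.114120720994165 [ 0.83503824 -0.55709671  0.93489778] [-0.21009602  0.58444175 -0.78376496] 323.43856224583067 238.74313692210572
top 55.532699525568844 [0.4995275  0.07211469 1.17124156] [ 0.09219391 -0.02029409 -0.99553424] 322.17903528404105 240.036276356662
{'clock': np.float64(0.1), 'q': array([ 1.082,  0.412, -0.013,  1.597,  0.006,  1.134, -0.082]), 'qd': array([ 0.   , -0.001,  0.001, -0.001,  0.001,  0.001, -0.001]), 'joint_efforts': array([ 3.0000e-03, -6.0183e+01,  6.8400e-01, -3.0009e+01,  1.4000e-02,
        6.0000e-03,  0.0000e+00]), 'eef_pos': array([ 0.255, -0.57 ,  0.253]), 'ee_rot': array([ 0.978,  0.209, -0.   , -0.001]), 'ft_force': array([-0.146, -0.509, -0.037]), 'wrist_torque': array([0.002, 0.009, 0.046]), 'grasp_force': np.float64(0.0), 'width': np.float64(0.085)}
```

View pics/scene0.png

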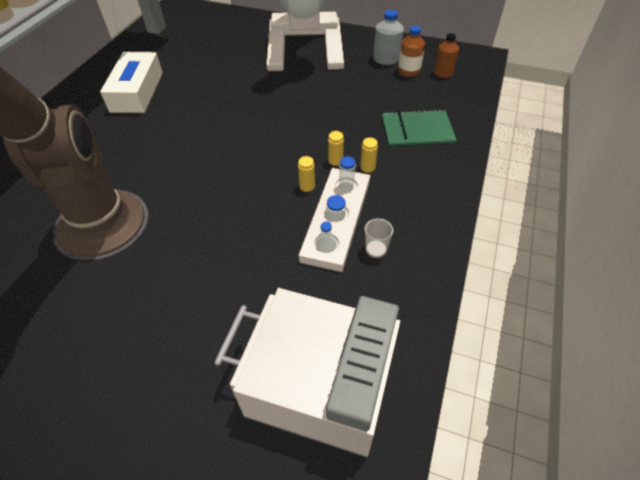

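View pics/top0.png

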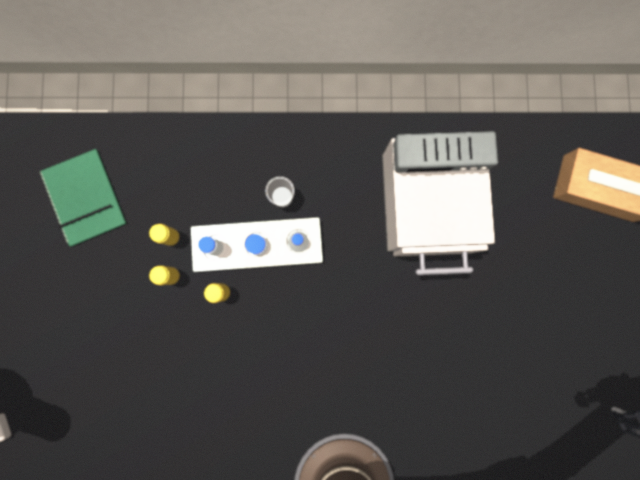

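The scene view shows three blue-capped items in the rack at (346,165), (336,205) and (326,230), yellow look-alikes at (307,173), (336,148) and (369,154), and the analyser with its handle at (230,335). The top view shows caps at (207,245), (255,244) and (297,240), and the handle at (444,270). The jar candidate is the far-end one, (207,245) in the top view.

```bash
python3 - <<'E'
from h import *
import pickle
for n in('top','scene'):
    s=pickle.load(open(n+'0.pkl','rb')); P=cloud(s); hsv=cv2.cvtColor(s['frame'],cv2.COLOR_BGR2HSV)
    for nm,lo,hi in(('blue',(105,140,60),(128,255,255)),('yel',(18,140,80),(35,255,255))):
        m=cv2.inRange(hsv,lo,hi); k,l,st,c=cv2.connectedComponentsWithStats(m)
        for i in range(1,k):
            if st[i,4]<40: continue
            q=P[(l==i)&(s['range_z']>0)]; h=np.percentile(q[:,2],90); t=q[q[:,2]>h-.006]
            print(n,nm,c[i].round(),st[i,4],'h',h.round(3),'med',np.median(q,0).round(3),'topmid',((t.max(0)+t.min(0))/2).round(3),'ext',(t.max(0)-t.min(0)).round(3))
s=pickle.load(open('top0.pkl','rb'));P=cloud(s)
def rect(mask,nm):
    q=P[mask][:,:2].astype(np.float32); r=cv2.minAreaRect(q); print(nm,np.round(r[0],4),np.round(r[1],4),round(r[2],2),len(q)); print(cv2.boxPoints(r).round(3).tolist())
X,Y,Z=P[...,0],P[...,1],P[...,2]
an=(Y<-.05)&(Y>-.42)&(X>.2)
rect(an&(Z>.142)&(Z<.158),'top150'); rect(an&(Z>.195)&(Z<.215),'head'); rect(an&(Z>.105)&(Z<.13)&(X<.52),'handle?')
rk=(Y>.0)&(Z>.022)&(Z<.036); rk=cv2.morphologyEx(rk.astype(np.uint8),cv2.MORPH_OPEN,np.ones((3,3)))>0
rect(rk&(cv2.cvtColor(s['frame'],cv2.COLOR_BGR2GRAY)>170),'rack')
f=s['frame'];g=s
big=cv2.resize(f[190:320,130:340],None,fx=3.6,fy=3.6,interpolation=cv2.INTER_CUBIC);cv2.imwrite('pics/crop.png',big)
sc=pickle.load(open('scene0.pkl','rb'))['frame'];cv2.imwrite('pics/crop2.png',cv2.resize(sc[120:280,270:420],None,fx=3.6,fy=3.6,interpolation=cv2.INTER_CUBIC))
E
```

```text
top blue [297. 239.] 67 h 0.1 med [0.602 0.11  0.097] topmid [0.602 0.11  0.098] ext [0.02  0.019 0.008]
top blue [255. 244.] 239 h 0.075 med [0.593 0.212 0.073] topmid [0.593 0.213 0.074] ext [0.039 0.041 0.008]
top blue [207. 244.] 148 h 0.12 med [0.589 0.317 0.118] topmid [0.589 0.317 0.119] ext [0.028 0.031 0.009]
top yel [167. 235.] 303 h 0.094 med [0.614 0.421 0.061] topmid [0.618 0.436 0.094] ext [0.039 0.039 0.011]
top yel [167. 275.] 296 h 0.095 med [0.518 0.418 0.062] topmid [0.519 0.434 0.095] ext [0.037 0.039 0.012]
top yel [219. 292.] 231 h 0.095 med [0.478 0.292 0.064] topmid [0.476 0.306 0.094] ext [0.037 0.039 0.01 ]
scene blue [391.  14.] 109 h 0.17 med [0.524 1.026 0.167] topmid [0.523 1.036 0.169] ext [0.043 0.047 0.009]
scene blue [415.  30.] 82 h 0.161 med [0.623 0.97  0.157] topmid [0.622 0.977 0.159] ext [0.034 0.041 0.008]
scene blue [129.  71.] 177 h 0.085 med [-0.247  0.549  0.082] topmid [-0.249  0.547  0.083] ext [0.062 0.106 0.008]
scene blue [347. 162.] 142 h 0.119 med [0.59  0.317 0.116] topmid [0.59  0.319 0.117] ext [0.035 0.042 0.008]
scene blue [336
[... 822 characters left out ...]
 [0.8270000219345093, -0.10999999940395355]]
head [ 0.7849 -0.2217] [0.0776 0.2191] 2.19 3402
[[0.7419999837875366, -0.11400000005960464], [0.75, -0.3330000042915344], [0.828000009059906, -0.33000001311302185], [0.8190000057220459, -0.11100000143051147]]
handle? [ 0.5176 -0.213 ] [0.0915 0.0024] 89.63 55
[[0.515999972820282, -0.2590000033378601], [0.5180000066757202, -0.2590000033378601], [0.5189999938011169, -0.16699999570846558], [0.5170000195503235, -0.16699999570846558]]
rack [0.4525 0.4732] [0.2306 0.9193] 28.81 4196
[[0.12999999523162842, 0.8199999928474426], [0.5730000138282776, 0.014999999664723873], [0.7749999761581421, 0.12600000202655792], [0.3319999873638153, 0.9309999942779541]]
```

View pics/crop2.png

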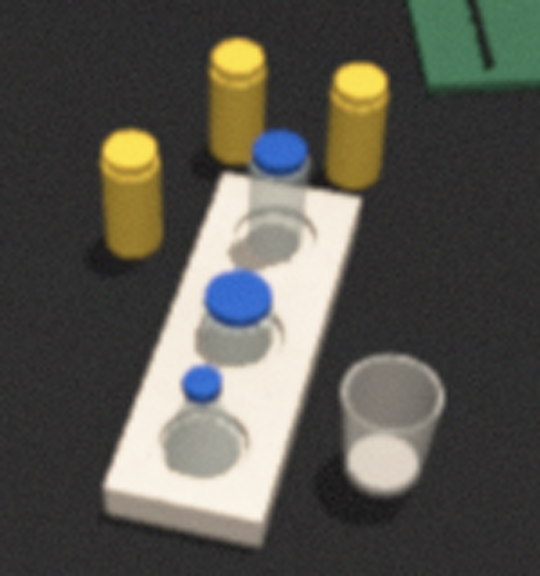

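Jar choice confirmed: it is the tall slim blue-capped one at crop (279,150), cap top at z=0.118 (22+95 mm), at about (0.589, 0.318). The squat jar is at crop (238,300), the flask at (202,385), and the three yellow look-alikes are ruled out. Next I'll refine the handle and analyser pose.

```bash
python3 - <<'E'
from h import *
import pickle
for n in('top','scene'):
    s=pickle.load(open(n+'0.pkl','rb')); P=cloud(s); g=cv2.cvtColor(s['frame'],cv2.COLOR_BGR2GRAY)
    x0,x1,y0,y1=(405,485,262,282) if n=='top' else (205,262,300,368)
    roi=np.zeros_like(g); roi[y0:y1,x0:x1]=255
    m=cv2.inRange(g,75,215)&roi
    k,l,stt,c=cv2.connectedComponentsWithStats(m); i=1+np.argmax(stt[1:,4]); v,u=np.where(l==i)
    print(n,stt[i])
    W=np.array([ray_plane(s,a,b,.124)[:2] for a,b in zip(u,v)])
    # keep bar only: x within main cluster
    med=np.median(W[:,0]); w=W[abs(W[:,0]-med)<.012]
    r=cv2.minAreaRect(w.astype(np.float32)); print(np.round(r[0],4),np.round(r[1],4),r[2], 'ext y',w[:,1].min(),w[:,1].max(), 'line',np.polyfit(w[:,1],w[:,0],1), w.mean(0))
s=pickle.load(open('top0.pkl','rb'));P=cloud(s);X,Y,Z=[P[...,i] for i in range(3)]
an=(Y<-.05)&(Y>-.42)&(X>.5)
# front edge of top z~150 and drawer front z~138, head front edge per column
for nm,lo,hi in(('top',.144,.156),('head',.198,.212),('dfront',.13,.142),('all',.10,.142)):
    m=an&(Z>lo)&(Z<hi); 
    e=[(Y[m&(abs(Y-y)<.004)].mean(),X[m&(abs(Y-y)<.004)].min(),np.percentile(Z[m&(abs(Y-y)<.004)],50)) for y in np.arange(-.32,-.13,.03) if (m&(abs(Y-y)<.004)).any()]
    print(nm,np.round(e,3).tolist())
E
```

```text
top [415 262  59  14 508]
[ 0.5255 -0.2297] [0.1347 0.023 ] 89.60242462158203 ext y -0.2971340416289286 -0.16231097429743763 line [-0.02145345  0.52046118] [ 0.52536061 -0.22837478]
scene [214 305  48  63 755]
[ 0.529  -0.2317] [0.1332 0.0236] 89.70293426513672 ext y -0.2982501600258888 -0.1650536400729946 line [-0.01699762  0.52242604] [ 0.52641019 -0.2343944 ]
top [[-0.32, 0.585, 0.15], [-0.29, 0.583, 0.15], [-0.26, 0.583, 0.15], [-0.23, 0.581, 0.15], [-0.2, 0.581, 0.151], [-0.17, 0.579, 0.15], [-0.14, 0.579, 0.15]]
head [[-0.32, 0.752, 0.205], [-0.29, 0.75, 0.205], [-0.26, 0.75, 0.206], [-0.23, 0.748, 0.205], [-0.2, 0.746, 0.205], [-0.17, 0.746, 0.206], [-0.14, 0.746, 0.205]]
dfront [[-0.32, 0.57, 0.138], [-0.29, 0.57, 0.139], [-0.26, 0.568, 0.138], [-0.23, 0.523, 0.138], [-0.2, 0.566, 0.138], [-0.17, 0.566, 0.139], [-0.14, 0.564, 0.137]]
all [[-0.32, 0.57, 0.138], [-0.29, 0.52, 0.135], [-0.26, 0.518, 0.129], [-0.23, 0.519, 0.13], [-0.2, 0.517, 0.128], [-0.17, 0.517, 0.127], [-0.14, 0.564, 0.137]]
```

Call:
apply_moves:
  plan:
    - [0.4,0,0,0,0,0,-0.32]
    - [0.4,0,0,0,0,0,-0.32]
    - [0.4,0,0,0,0,0,-0.32]
    - [0.4,0,0,0,0,0,-0.32]
    - [0.4,0,0,0,0,0,-0.32]
    - [0.4,0,0,0,0,0,-0.32]
    - [0.4,0,0,0,0,0,-0.32]
    - [0.4,0,0,0,0,0,0]

```text
clock: 1.1
eef_pos: [0.255, -0.5703, 0.2528]
ee_rot: [0.699, 0.715, 0.0, -0.0]
ft_force: [-0.4, -0.1, 0.1]
width: 0.0338
grasp_force: 0.0
```

```bash
cat > go.py <<'E'
import sys
from h import *
from scipy.spatial.transform import Rotation as Ro
def go(x,y,z,az=None):
    s=telemetry.get_state(); r=Ro.from_quat(s['ee_rot']); M=r.as_matrix()
    p=np.array(s['eef_pos']); print('t',round(float(s['clock']),2),'p',p.round(4),'x-az',np.degrees(np.arctan2(M[1,0],M[0,0])).round(2),'z',M[:,2].round(4),'w',round(float(s['width']),4),'F',np.round(s['ft_force'],2),'g',round(float(s['grasp_force']),2))
    print('q',np.round(s['q'],2))
    if az is not None:
        a=np.radians(az);T=np.array([[np.cos(a),np.sin(a),0],[np.sin(a),-np.cos(a),0],[0,0,-1]]).T
        print('turn units',((r.inv()*Ro.from_matrix(T)).as_rotvec(degrees=True)/30).round(3)); Mt=T
    else: Mt=M
    d=np.array([x,y,z])-p; print('units now',(M.T@d/.05).round(3),'after turn',(Mt.T@d/.05).round(3))
if __name__=='__main__': go(*map(float,sys.argv[1:]))
E
python3 go.py .524 -.230 .25 91.8
```

```text
t 1.1 p [ 0.255  -0.5703  0.2528] x-az 91.24 z [-2.e-04  9.e-04 -1.e+00] w 0.0338 F [-0.38 -0.09  0.14] g 0.0
q [ 1.25  0.43 -0.25  1.58  0.11  1.15  1.  ]
turn units [-0.    -0.002 -0.019]
units now [6.689 5.525 0.062] after turn [6.634 5.59  0.056]
```

Call:
apply_moves:
  plan:
    - [0.4,0,0,0,0,0,-0.02]
    - [0.4,0.66,0.56,0,0,0,0]
    - [0.4,0.66,0.56,0,0,0,0]
    - [0.4,0.66,0.56,0,0,0,0]
    - [0.4,0.66,0.56,0,0,0,0]
    - [0.4,0.66,0.56,0,0,0,0]
    - [0.4,0.66,0.56,0,0,0,0]
    - [0.4,0.66,0.56,0,0,0,0]
    - [0.4,0.66,0.56,0,0,0,0]
    - [0.4,0.66,0.56,0,0,0,0]
    - [0.4,0.66,0.55,0,0,0,0]
    - [0.4,0,0,0,0,0,0]
    - [0.4,0,0,0,0,0,0]

```text
clock: 2.72
eef_pos: [0.5233, -0.2318, 0.2531]
ee_rot: [0.696, 0.718, -0.0, -0.0]
ft_force: [0.2, -1.0, -0.2]
width: 0.0343
grasp_force: 0.0
```

```bash
python3 go.py .524 -.230 .125 91.8
```

```text
t 2.73 p [ 0.5233 -0.2318  0.2531] x-az 91.84 z [-6.e-04 -5.e-04 -1.e+00] w 0.0343 F [ 0.21 -1.01 -0.22] g 0.0
q [ 0.66  0.36 -0.42  1.71  0.16  1.11  0.22]
turn units [-0.001  0.001  0.001]
units now [0.036 0.016 2.563] after turn [0.035 0.015 2.563]
```

Call:
apply_moves:
  plan:
    - [0.4,0.03,0.02,0.5,0,0,0]
    - [0.4,0,0,0.5,0,0,0]
    - [0.4,0,0,0.4,0,0,0]
    - [0.4,0,0,0.3,0,0,0]
    - [0.4,0,0,0.3,0,0,0]
    - [0.4,0,0,0.3,0,0,0]
    - [0.4,0,0,0.26,0,0,0]
    - [0.4,0,0,0,0,0,0]
    - [0,0,0,0,0,0,0]
    - [0,0,0,0,0,0,0]
    - [0,0,0,0,0,0,0]
    - [0,0,0,0,0,0,0]
  force: 50

```text
clock: 4.22
eef_pos: [0.5248, -0.2298, 0.1258]
ee_rot: [0.695, 0.719, 0.0, 0.0]
ft_force: [-1.1, 0.7, 3.9]
width: 0.0102
grasp_force: 48.9
```

Call:
apply_moves:
  plan:
    - [0,0,-0.1,0,0,0,0]
    - [0,0,-0.2,0,0,0,0]
    - [0,0,-0.25,0,0,0,0]
    - [0,0,-0.25,0,0,0,0]
    - [0,0,-0.25,0,0,0,0]
    - [0,0,-0.25,0,0,0,0]
    - [0,0,-0.25,0,0,0,0]
    - [0,0,-0.25,0,0,0,0]
    - [0,0,-0.25,0,0,0,0]
    - [0,0,-0.25,0,0,0,0]
    - [0,0,-0.2,0,0,0,0]
    - [0,0,-0.1,0,0,0,0]
    - [0,0,-0.05,0,0,0,0]
    - [0,0,-0.05,0,0,0,0]
    - [0,0,0,0,0,0,0]
    - [0,0,0,0,0,0,0]

```text
clock: 6.22
eef_pos: [0.4006, -0.2339, 0.126]
ee_rot: [0.694, 0.72, 0.007, 0.009]
ft_force: [45.3, -1.0, -39.9]
width: 0.0104
grasp_force: 48.7
```

```bash
python3 - <<'E'
from h import *
import pickle
s=snap('top');pickle.dump(s,open('top1.pkl','wb'));P=cloud(s);X,Y,Z=[P[...,i] for i in range(3)]
a=s['frame'][120:360,360:520];b=snap('scene')['frame'][260:480,150:420]
cv2.imwrite('pics/d.png',np.hstack([cv2.resize(a,(320,480),interpolation=cv2.INTER_CUBIC),cv2.resize(b,(480,391)).copy() if 0 else cv2.copyMakeBorder(cv2.resize(b,(470,383),interpolation=cv2.INTER_CUBIC),0,97,0,0,0)]))
for y in np.arange(-.33,-.11,.02):
    m=(abs(Y-y)<.004)&(X>.3)&(X<.6)&(Z>.126)&(Z<.145); print(round(y,2),X[m].min().round(3) if m.any() else None,X[m].max().round(3) if m.any() else None)
E
```

```text
-0.33 0.45 0.585
-0.31 0.45 0.459
-0.29 0.448 0.584
-0.27 0.448 0.459
-0.25 None None
-0.23 0.403 0.582
-0.21 0.399 0.457
-0.19 0.397 0.456
-0.17 0.399 0.58
-0.15 0.445 0.454
-0.13 None None
-0.11 None None
```

View pics/d.png

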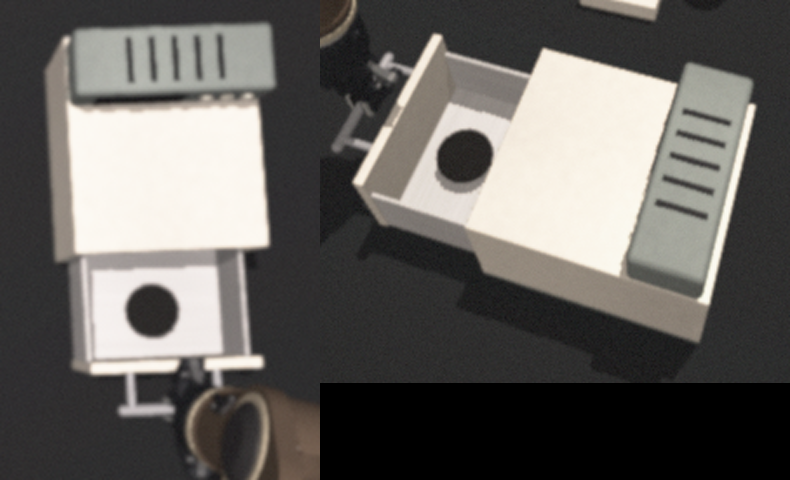

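The drawer front has come to x≈0.447, about 134 mm ahead of the analyser face, and the tray is open. The table shows as a black disc at (153,310) in the left half. The 45 N pull suggests the stop; I'll confirm with a slight extra pull and then release.

Call:
apply_moves:
  plan:
    - [0,0,-0.1,0,0,0,0]
    - [0,0,0,0,0,0,0]
    - [0,0,0,0,0,0,0]

```text
clock: 6.7
eef_pos: [0.4003, -0.234, 0.1263]
ee_rot: [0.693, 0.721, 0.01, 0.012]
ft_force: [62.4, -3.0, -57.1]
width: 0.01
grasp_force: 48.6
```

Call:
apply_moves:
  plan:
    - [0,0,0.15,0,0,0,0]
    - [0,0,0.14,0,0,0,0]
    - [0,0,0,0,0,0,0]
    - [0.3,0,0,0,0,0,0]
    - [0.4,0,0,0,0,0,0]
    - [0.4,0,0,0,0,0,0]
    - [0.4,0,0,-0.2,0,0,0]
    - [0.4,0,0,-0.4,0,0,0]
    - [0.4,0,0,-0.6,0,0,0]
    - [0.4,0,0,-0.6,0,0,0]
    - [0.4,0,0,-0.6,0,0,0]
    - [0.4,0,0,0,0,0,0]
  force: 20

```text
clock: 8.2
eef_pos: [0.4002, -0.2345, 0.2479]
ee_rot: [0.695, 0.719, 0.0, 0.002]
ft_force: [-0.4, 0.8, -0.3]
width: 0.0342
grasp_force: 0.0
```

```bash
python3 go.py .589 .318 .25 181.8
```

```text
t 8.2 p [ 0.4002 -0.2345  0.2479] x-az 91.9 z [ 0.0038 -0.0026 -1.    ] w 0.0342 F [-0.38  0.76 -0.3 ] g 0.0
q [ 0.83  0.17 -0.45  1.96  0.09  1.03  0.37]
turn units [ 1.000e-03  1.000e-02 -2.997e+00]
units now [10.918  4.141 -0.056] after turn [-4.121 10.925 -0.041]
```

Call:
apply_moves:
  plan:
    - [0.8,0,0,0,0,0.01,-0.333]
    - [0.8,0,0,0,0,0,-0.333]
    - [0.8,0,0,0,0,0,-0.333]
    - [0.8,0,0,0,0,0,-0.333]
    - [0.8,0,0,0,0,0,-0.333]
    - [0.8,0,0,0,0,0,-0.333]
    - [0.8,0,0,0,0,0,-0.333]
    - [0.8,0,0,0,0,0,-0.333]
    - [0.8,0,0,0,0,0,-0.333]
    - [0.8,0,0,0,0,0,0]

```text
clock: 9.45
eef_pos: [0.3987, -0.2339, 0.2448]
ee_rot: [-0.015, 1.0, 0.003, -0.001]
ft_force: [-0.0, 0.2, 0.3]
width: 0.0681
grasp_force: 0.0
```

```bash
python3 go.py .589 .318 .25 181.8
```

```text
t 9.45 p [ 0.3987 -0.2339  0.2448] x-az -178.25 z [-0.0016  0.0059 -1.    ] w 0.0681 F [-0.04  0.16  0.27] g 0.0
q [ 1.    0.2  -0.65  1.95  0.14  1.04  1.9 ]
turn units [ 0.011 -0.003 -0.002]
units now [-4.142 10.916 -0.046] after turn [-4.152 10.912 -0.105]
```

Call:
apply_moves:
  plan:
    - [0.8,-0.15,0.4,-0.1,0.01,0,0]
    - [0.8,-0.3,0.78,0,0,0,0]
    - [0.8,-0.3,0.78,0,0,0,0]
    - [0.8,-0.3,0.78,0,0,0,0]
    - [0.8,-0.3,0.78,0,0,0,0]
    - [0.8,-0.3,0.78,0,0,0,0]
    - [0.8,-0.3,0.78,0,0,0,0]
    - [0.8,-0.3,0.78,0,0,0,0]
    - [0.8,-0.3,0.78,0,0,0,0]
    - [0.8,-0.3,0.78,0,0,0,0]
    - [0.8,-0.3,0.78,0,0,0,0]
    - [0.8,-0.3,0.78,0,0,0,0]
    - [0.8,-0.3,0.78,0,0,0,0]
    - [0.8,-0.3,0.78,0,0,0,0]
    - [0.8,-0.1,0.37,0,0,0,0]
    - [0.8,0,0,0,0,0,0]
    - [0.8,0,0,0,0,0,0]

```text
clock: 11.58
eef_pos: [0.5893, 0.3162, 0.25]
ee_rot: [-0.015, 1.0, -0.001, -0.0]
ft_force: [-0.6, -0.7, -0.0]
width: 0.0684
grasp_force: 0.0
```

```bash
python3 go.py .589 .318 .25 181.8; python3 - <<'E'
from h import *
import pickle
s=snap('top');pickle.dump(s,open('top2.pkl','wb'));P=cloud(s);X,Y,Z=[P[...,i] for i in range(3)]
sc=snap('scene');pickle.dump(sc,open('scene2.pkl','wb'))
for y in np.arange(-.31,-.13,.03):
    m=(abs(Y-y)<.004)&(X>.43)&(X<.5)&(Z>.132)&(Z<.145); print(round(y,2),X[m].min().round(3),X[m].max().round(3))
for s,n in((s,'top'),(sc,'scene')):
    P=cloud(s);X,Y,Z=[P[...,i] for i in range(3)]
    g=cv2.cvtColor(s['frame'],cv2.COLOR_BGR2GRAY)
    reg=(X>.455)&(X<.58)&(Y>-.31)&(Y<-.14)&(Z<.1)&(Z>.02)&(g<60)
    k,l,stt,c=cv2.connectedComponentsWithStats(reg.astype(np.uint8)); i=1+np.argmax(stt[1:,4]); q=P[l==i]
    cn=max(cv2.findContours((l==i).astype(np.uint8),0,2)[0],key=len); e=cv2.fitEllipse(cn)
    h=np.median(q[:,2]); print(n,stt[i],'z',np.percentile(q[:,2],[5,50,95]).round(3),'mid',((q.max(0)+q.min(0))/2).round(4),'ext',(q.max(0)-q.min(0)).round(4),'ray',ray_plane(s,*e[0],h).round(4))
E
```

```text
t 11.57 p [0.5893 0.3162 0.25  ] x-az -178.3 z [-7.0e-04 -1.5e-03 -1.0e+00] w 0.0684 F [-0.61 -0.7  -0.04] g 0.0
q [-0.08  0.6  -0.76  1.44  0.42  1.26  0.72]
turn units [-0.003 -0.001 -0.003]
units now [0.005 0.036 0.001] after turn [0.005 0.036 0.001]
-0.31 0.45 0.459
-0.28 0.448 0.459
-0.25 0.448 0.457
-0.22 0.446 0.457
-0.19 0.444 0.456
-0.16 0.445 0.454
top [425 264  22  23 412] z [0.046 0.049 0.053] mid [ 0.5153 -0.2296  0.0501] ext [0.0544 0.0542 0.0124] ray [ 0.5151 -0.2298  0.0492]
scene [218 336  30  28 679] z [0.046 0.048 0.051] mid [ 0.5163 -0.2325  0.0476] ext [0.0635 0.0627 0.0096] ray [ 0.5157 -0.2329  0.0484]
```

Call:
apply_moves:
  plan:
    - [0.8,0,0.03,0.6,0,0,0]
    - [0.8,0,0,0.6,0,0,0]
    - [0.8,0,0,0.5,0,0,0]
    - [0.8,0,0,0.4,0,0,0]
    - [0.8,0,0,0.3,0,0,0]
    - [0.8,0,0,0.3,0,0,0]
    - [0.8,0,0,0.3,0,0,0]
    - [0.8,0,0,0.2,0,0,0]
    - [0.8,0,0,0.14,0,0,0]
    - [0.75,0,0,0,0,0,0]
    - [0.7,0,0,0,0,0,0]
    - [0.65,0,0,0,0,0,0]
  force: 20

```text
clock: 13.18
eef_pos: [0.5894, 0.3195, 0.0838]
ee_rot: [-0.016, 1.0, 0.0, 0.0]
ft_force: [0.5, 0.6, -0.7]
width: 0.0552
grasp_force: 0.0
```

```bash
python3 - <<'E'
from h import *
s=snap('wrist');a=s['frame'];b=snap('scene')['frame'][120:280,250:450]
cv2.imwrite('pics/w.png',np.hstack([cv2.resize(a,(400,300)),cv2.resize(b,(375,300),interpolation=cv2.INTER_CUBIC)]))
E
```

```text
(no output)
```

View pics/w.png

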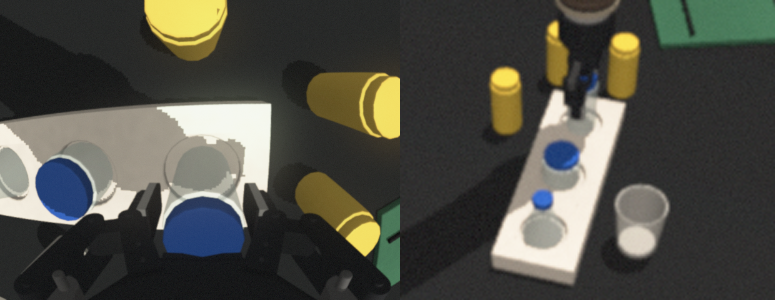

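The wrist view shows the blue cap at (203,225), centred between the two fingers at about (145,215) and (262,215). I'll close slowly at 20 N.

Call:
apply_moves:
  plan:
    - [0.6,0,0,0,0,0,0]
    - [0.57,0,0,0,0,0,0]
    - [0.54,0,0,0,0,0,0]
    - [0.51,0,0,0,0,0,0]
    - [0.48,0,0,0,0,0,0]
    - [0.45,0,0,0,0,0,0]
    - [0.42,0,0,0,0,0,0]
    - [0.4,0,0,0,0,0,0]
    - [0.4,0,0,0,0,0,0]
  force: 20

```text
clock: 14.4
eef_pos: [0.5891, 0.3194, 0.0834]
ee_rot: [-0.016, 1.0, 0.0, -0.0]
ft_force: [-0.3, 1.5, 1.5]
width: 0.0436
grasp_force: 20.3
```

Call:
apply_moves:
  plan:
    - [0.3,0,0,-0.1,0,0,0]
    - [0.3,0,0,-0.2,0,0,0]
    - [0.3,0,0,-0.3,0,0,0]
    - [0.3,0,0,-0.4,0,0,0]
    - [0.3,0,0,-0.4,0,0,0]
    - [0.3,0,0,-0.4,0,0,0]
    - [0.3,0,0,-0.4,0,0,0]
    - [0.3,0,0,-0.4,0,0,0]
    - [0.3,0,0,-0.3,0,0,0]
    - [0.3,0,0,-0.2,0,0,0]
    - [0.3,0,0,-0.1,0,0,0]
    - [0.3,0,0,0,0,0,0]

```text
clock: 15.9
eef_pos: [0.5891, 0.3193, 0.2432]
ee_rot: [-0.016, 1.0, -0.0, -0.0]
ft_force: [-0.1, -0.2, -1.7]
width: 0.0436
grasp_force: 20.6
```

```bash
python3 go.py .5155 -.231 .245 181.8; python3 - <<'E'
from h import *
for n in('top','scene'):
    s=snap(n);P=cloud(s); hsv=cv2.cvtColor(s['frame'],cv2.COLOR_BGR2HSV)
    m=cv2.inRange(hsv,(105,140,40),(128,255,255))>0
    q=P[m&(abs(P[...,0]-.589)<.06)&(abs(P[...,1]-.318)<.06)]; print(n,len(q),q.min(0).round(3),q.max(0).round(3),np.median(q,0).round(3))
E
```

```text
t 15.9 p [0.5891 0.3193 0.2432] x-az -178.18 z [-6.e-04 -1.e-04 -1.e+00] w 0.0436 F [-0.14 -0.18 -1.67] g 20.64
q [-0.09  0.61 -0.76  1.45  0.43  1.25  0.71]
turn units [-0.    -0.001  0.001]
units now [  1.822 -10.953  -0.034] after turn [  1.818 -10.954  -0.037]Traceback (most recent call last):
  File "<stdin>", line 5, in <module>
    return umr_minimum(a, axis, None, out, keepdims, initial, where)
ValueError: zero-size array to reduction operation minimum which has no identity
```

Call:
apply_moves:
  plan:
    - [0.3,0.02,-0.15,0,0,0,0]
    - [0.3,0.05,-0.3,0,0,0,0]
    - [0.3,0.1,-0.5,0,0,0,0]
    - [0.3,0.1,-0.65,0,0,0,0]
    - [0.3,0.12,-0.7,0,0,0,0]
    - [0.3,0.12,-0.7,0,0,0,0]
    - [0.3,0.12,-0.7,0,0,0,0]
    - [0.3,0.12,-0.7,0,0,0,0]
    - [0.3,0.12,-0.7,0,0,0,0]
    - [0.3,0.12,-0.7,0,0,0,0]
    - [0.3,0.12,-0.7,0,0,0,0]
    - [0.3,0.12,-0.7,0,0,0,0]
    - [0.3,0.12,-0.7,0,0,0,0]
    - [0.3,0.12,-0.7,0,0,0,0]
    - [0.3,0.12,-0.7,0,0,0,0]
    - [0.3,0.1,-0.65,0,0,0,0]
    - [0.3,0.07,-0.5,0,0,0,0]
    - [0.3,0.05,-0.3,0,0,0,0]
    - [0.3,0.01,-0.2,0,0,0,0]
    - [0.3,0,0,0,0,0,0]

```text
clock: 18.45
eef_pos: [0.5155, -0.231, 0.2433]
ee_rot: [-0.016, 1.0, 0.0, -0.0]
ft_force: [0.1, -0.6, -1.6]
width: 0.0435
grasp_force: 20.7
```

```bash
python3 go.py .5155 -.231 .125 181.8
```

```text
t 18.45 p [ 0.5155 -0.231   0.2433] x-az -178.21 z [-5.e-04  1.e-04 -1.e+00] w 0.0435 F [ 0.08 -0.61 -1.62] g 20.71
q [ 0.89  0.41 -0.72  1.72  0.3   1.12  1.67]
turn units [ 0.    -0.001 -0.   ]
units now [-1.000e-03  1.000e-03  2.365e+00] after turn [0.000e+00 1.000e-03 2.365e+00]
```

Call:
apply_moves:
  plan:
    - [0.3,0,0,0.1,0,0,0]
    - [0.3,0,0,0.2,0,0,0]
    - [0.3,0,0,0.3,0,0,0]
    - [0.3,0,0,0.3,0,0,0]
    - [0.3,0,0,0.3,0,0,0]
    - [0.3,0,0,0.3,0,0,0]
    - [0.3,0,0,0.3,0,0,0]
    - [0.3,0,0,0.2,0,0,0]
    - [0.3,0,0,0.1,0,0,0]
    - [0.3,0,0,0.1,0,0,0]
    - [0.3,0,0,0.05,0,0,0]
    - [0.3,0,0,0.05,0,0,0]
    - [0.3,0,0,0,0,0,0]
    - [0.3,0,0,0,0,0,0]

```text
clock: 20.2
eef_pos: [0.5156, -0.2309, 0.1285]
ee_rot: [-0.016, 1.0, -0.0, -0.0]
ft_force: [-0.0, -0.1, -1.3]
width: 0.044
grasp_force: 20.7
```

```bash
python3 go.py .5155 -.231 .1094 181.8; python3 - <<'E'
from h import *
s=snap('wrist');b=snap('scene')['frame'][270:430,180:380]
cv2.imwrite('pics/w2.png',np.hstack([cv2.resize(s['frame'],(400,300)),cv2.resize(b,(375,300),interpolation=cv2.INTER_CUBIC)]))
E
```

```text
t 20.2 p [ 0.5156 -0.2309  0.1285] x-az -178.18 z [-2.e-04 -2.e-04 -1.e+00] w 0.044 F [-0.04 -0.07 -1.3 ] g 20.7
q [ 0.83  0.54 -0.66  1.84  0.41  0.91  1.58]
turn units [-0.    -0.     0.001]
units now [ 0.003 -0.002  0.382] after turn [ 0.003 -0.003  0.382]
```

View pics/w2.png

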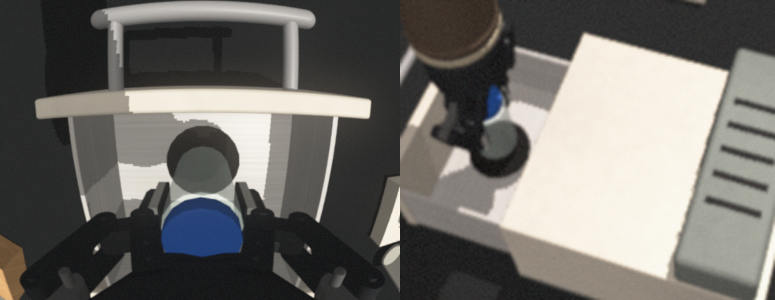

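The wrist view shows the jar's foot at (203,170), centred laterally over the black disc at (203,158), and upright. Now I'll feel downwards for the table.

Call:
apply_moves:
  plan:
    - [0.3,0,0,0.05,0,0,0]
    - [0.3,0,0,0.05,0,0,0]
    - [0.3,0,0,0.04,0,0,0]
    - [0.3,0,0,0.03,0,0,0]
    - [0.3,0,0,0.03,0,0,0]
    - [0.3,0,0,0,0,0,0]
    - [0.3,0,0,0,0,0,0]

```text
clock: 21.18
eef_pos: [0.5156, -0.2308, 0.1184]
ee_rot: [-0.016, 1.0, -0.0, -0.0]
ft_force: [0.5, 0.4, -0.8]
width: 0.044
grasp_force: 20.7
```

Call:
apply_moves:
  plan:
    - [0.3,0,0,0.02,0,0,0]
    - [0.3,0,0,0.02,0,0,0]
    - [0.3,0,0,0.02,0,0,0]
    - [0.3,0,0,0,0,0,0]
    - [0.3,0,0,0,0,0,0]

```text
clock: 21.8
eef_pos: [0.5156, -0.2308, 0.1154]
ee_rot: [-0.016, 1.0, -0.0, -0.0]
ft_force: [-0.3, -0.3, -1.0]
width: 0.0435
grasp_force: 20.7
```

Call:
apply_moves:
  plan:
    - [0.3,0,0,0.02,0,0,0]
    - [0.3,0,0,0.02,0,0,0]
    - [0.3,0,0,0,0,0,0]
    - [0.3,0,0,0,0,0,0]

```text
clock: 22.3
eef_pos: [0.5156, -0.2308, 0.1133]
ee_rot: [-0.016, 1.0, -0.0, -0.0]
ft_force: [0.2, 0.2, -1.7]
width: 0.0437
grasp_force: 20.7
```

Call:
apply_moves:
  plan:
    - [0.3,0,0,0.02,0,0,0]
    - [0.3,0,0,0,0,0,0]
    - [0.3,0,0,0,0,0,0]

```text
clock: 22.68
eef_pos: [0.5155, -0.2309, 0.1123]
ee_rot: [-0.016, 1.0, -0.0, -0.0]
ft_force: [-0.0, 0.5, -1.7]
width: 0.0438
grasp_force: 20.7
```

Call:
apply_moves:
  plan:
    - [0.3,0,0,0.02,0,0,0]
    - [0.3,0,0,0,0,0,0]
    - [0.3,0,0,0,0,0,0]

```text
clock: 23.05
eef_pos: [0.5156, -0.2308, 0.1113]
ee_rot: [-0.016, 1.0, -0.0, -0.0]
ft_force: [0.2, -0.4, -0.8]
width: 0.0438
grasp_force: 20.7
```

Call:
apply_moves:
  plan:
    - [0.3,0,0,0.02,0,0,0]
    - [0.3,0,0,0,0,0,0]
    - [0.3,0,0,0,0,0,0]

```text
clock: 23.42
eef_pos: [0.5156, -0.2308, 0.1103]
ee_rot: [-0.016, 1.0, -0.0, -0.0]
ft_force: [0.2, 0.1, -1.8]
width: 0.0435
grasp_force: 20.7
```

Call:
apply_moves:
  plan:
    - [0.3,0,0,0.02,0,0,0]
    - [0.3,0,0,0,0,0,0]
    - [0.3,0,0,0,0,0,0]

```text
clock: 23.8
eef_pos: [0.5156, -0.2309, 0.1094]
ee_rot: [-0.016, 1.0, -0.0, -0.0]
ft_force: [0.5, 0.3, -1.0]
width: 0.0438
grasp_force: 20.8
```

Call:
apply_moves:
  plan:
    - [0.3,0,0,0.02,0,0,0]
    - [0.3,0,0,0,0,0,0]
    - [0.3,0,0,0,0,0,0]

```text
clock: 24.18
eef_pos: [0.5156, -0.2308, 0.1085]
ee_rot: [-0.016, 1.0, -0.0, -0.0]
ft_force: [-0.3, 0.4, 0.5]
width: 0.044
grasp_force: 20.8
```

Call:
apply_moves:
  plan:
    - [0.3,0,0,0.02,0,0,0]
    - [0.3,0,0,0,0,0,0]
    - [0.3,0,0,0,0,0,0]

```text
clock: 24.55
eef_pos: [0.5157, -0.2308, 0.1075]
ee_rot: [-0.016, 1.0, -0.0, -0.0]
ft_force: [-0.8, 0.2, 2.7]
width: 0.0438
grasp_force: 20.9
```

Contact shows as +4 N, with the force rising at about 1.5 N/mm. I'll ease back 1 mm, so the table carries about the jar's weight, and release slowly.

Call:
apply_moves:
  plan:
    - [0.3,0,0,-0.02,0,0,0]
    - [0.3,0,0,-0.01,0,0,0]
    - [0.3,0,0,0,0,0,0]
    - [0.52,0,0,0,0,0,0]
    - [0.54,0,0,0,0,0,0]
    - [0.57,0,0,0,0,0,0]
    - [0.6,0,0,0,0,0,0]
    - [0.65,0,0,0,0,0,0]
    - [0.7,0,0,0,0,0,0]
    - [0.75,0,0,0,0,0,0]
    - [0.8,0,0,0,0,0,0]
    - [0.8,0,0,0,0,0,0]

```text
clock: 26.05
eef_pos: [0.5156, -0.2308, 0.1088]
ee_rot: [-0.016, 1.0, -0.0, -0.0]
ft_force: [0.1, -0.0, -0.2]
width: 0.0686
grasp_force: 0.0
```

```bash
python3 go.py .5155 -.231 .27 181.8; python3 - <<'E'
from h import *
s=snap('wrist');b=snap('scene')['frame'][270:430,180:380]
cv2.imwrite('pics/w3.png',np.hstack([cv2.resize(s['frame'],(400,300)),cv2.resize(b,(375,300),interpolation=cv2.INTER_CUBIC)]))
E
```

```text
t 26.05 p [ 0.5156 -0.2308  0.1088] x-az -178.18 z [-5.e-04 -1.e-04 -1.e+00] w 0.0686 F [ 0.13 -0.04 -0.18] g 0.0
q [ 0.82  0.56 -0.65  1.85  0.44  0.87  1.56]
turn units [-0.    -0.001  0.001]
units now [ 3.000e-03 -4.000e-03 -3.223e+00] after turn [ 1.000e-03 -3.000e-03 -3.223e+00]
```

View pics/w3.png

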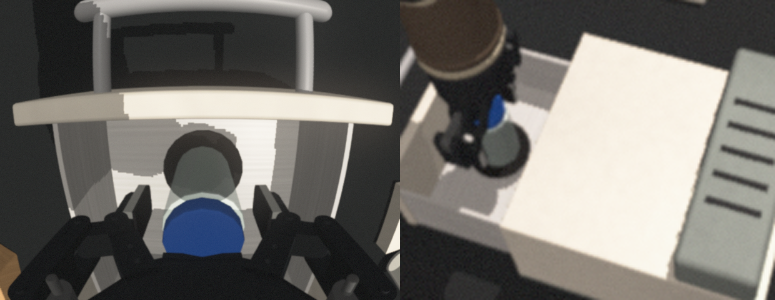

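The jar stands upright on the disc, with its foot at (203,170), and both fingers clear on either side at (140,215) and (265,215). I'll rise straight up and then back away.

Call:
apply_moves:
  plan:
    - [0.8,0,0,-0.1,0,0,0]
    - [0.8,0,0,-0.2,0,0,0]
    - [0.8,0,0,-0.3,0,0,0]
    - [0.8,0,0,-0.4,0,0,0]
    - [0.8,0,0,-0.5,0,0,0]
    - [0.8,0,0,-0.6,0,0,0]
    - [0.8,0,0,-0.6,0,0,0]
    - [0.8,0,0,-0.5,0,0,0]
    - [0.8,0,0.8,0,0,0,0]
    - [0.8,0,0.8,0,0,0,0]
    - [0.8,0,0.8,0,0,0,0]
    - [0.8,0,0.8,0,0,0,0]
    - [0.8,0,0.8,0,0,0,0]
    - [0.8,0,0,0,0,0,0]
    - [0.8,0,0,0,0,0,0]

```text
clock: 28.02
eef_pos: [0.5094, -0.0315, 0.2697]
ee_rot: [-0.016, 1.0, -0.001, 0.0]
ft_force: [-0.3, -0.4, -0.4]
width: 0.0682
grasp_force: 0.0
```

```bash
python3 - <<'E'
from h import *
print(telemetry.get_state()['eef_pos'])
for n in('top','scene'):
    s=snap(n);P=cloud(s);X,Y,Z=[P[...,i] for i in range(3)]; hsv=cv2.cvtColor(s['frame'],cv2.COLOR_BGR2HSV)
    m=cv2.inRange(hsv,(105,140,40),(128,255,255))>0
    q=P[m&(X>.45)&(X<.58)&(Y<-.15)&(Y>-.31)]; h=np.percentile(q[:,2],90); t=q[q[:,2]>h-.006]
    print(n,len(q),'h',h.round(3),'mid',((t.max(0)+t.min(0))/2).round(4),'ext',(t.max(0)-t.min(0)).round(3))
    d=[X[(abs(Y+.23)<.02)&(X>.43)&(X<.5)&(Z>.132)&(Z<.145)].min()]; print('front',d)
cv2.imwrite('pics/end.png',cv2.resize(s['frame'][260:420,180:400],None,fx=2.5,fy=2.5,interpolation=cv2.INTER_CUBIC))
E
```

```text
[ 0.50940477 -0.03146518  0.26966841]
top 98 h 0.145 mid [ 0.516  -0.2351  0.1441] ext [0.032 0.022 0.009]
front [np.float64(0.4505787976299678)]
scene 292 h 0.144 mid [ 0.5158 -0.232   0.1424] ext [0.038 0.037 0.008]
front [np.float64(0.4447657274131552)]
```

View pics/end.png

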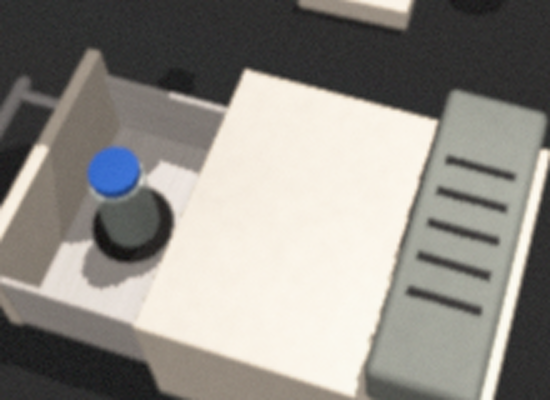

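The jar stands upright in the middle of the disc, with its cap at (114,172) and its foot at (133,225). The cap centre is at (0.516,-0.232), against a table axis of (0.5155,-0.231). One quick check of the drawer front against the earlier reading, then I'll hand in.

```bash
python3 - <<'E'
from h import *
import pickle
def fr(s):
    P=cloud(s);X,Y,Z=[P[...,i] for i in range(3)]
    return [round(float(np.median(X[m])),4) if (m:=(abs(Y-y)<.006)&(X>.43)&(X<.475)&(Z>.132)&(Z<.145)).any() else None for y in(-.31,-.28,-.25,-.22,-.19,-.16)]
for n in('top','scene'):
    a=fr(pickle.load(open(n+'2.pkl','rb')));b=fr(snap(n));print(n,a,b)
d=[x-y for x,y in zip(b,a) if x and y]
print(np.median(d)); 
if abs(np.median(d))<.004: print(job.hand_in())
E
```

```text
top [0.4545, 0.4526, 0.4527, 0.4508, 0.451, 0.449] [0.4546, 0.4525, 0.4527, None, None, None]
scene [0.4555, 0.4544, 0.4539, 0.4533, 0.4515, 0.4507] [0.4558, 0.455, 0.4534, 0.4523, 0.4519, 0.4512]
0.0003499999999999892
the job is handed in; nothing more can be done
None
```

I pulled the drawer out to its stop and stood the jar upright on the lift table, about 1 mm from its axis by camera. I then released the jar and handed the job in at about 28 s; no verdict came back.

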